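Stock the repair case: free its catch, open its cover, stow two containers

ROBOT

A 7-joint arm with a two-finger parallel gripper is mounted at the origin on the work surface. World frame = base frame: x ahead of the robot, y to its left, z up, the work surface at z = 0. Lengths are in mm, angles in rad, forces in N, time in s.
With the tool pointing down it reaches from about 425 to 975 mm from the base axis. Payload 16.7 kg.
Tool frame: the origin (TCP) lies at the very end of the fingers, on their centre line; the grasp point (between the pads) lies 19 mm behind it; z points along the fingers, y is the line along which they close (so a half turn about z gives the same grasp; the last joint's range is limited). The gripper opens to 85 mm and grips with 20 to 120 N. Pads are 22 mm wide; open, the fingers measure 114 mm over their backs; the gripper's body (76 mm by 85 mm) begins 54 mm behind the grasp point. The pads swing forward as they close: fully open they stand 13 mm farther back than shut.
Start: joints at [-1.484, 0.426, 0.074, 1.606, -0.034, 1.111, -0.067], TCP at [157.7, 656.281, 195.102] pointing down, gripper open.
Joint ranges: [-2.85, 2.85], [-0.5, 2.14], [-1.23, 1.37], [0.21, 2.46], [-1.02, 4.16], [0.16, 2.05], [-2.73, 2.73]. Speed limits (rad/s): [1.89, 1.89, 2.39, 2.39, 3.01, 3.01, 3.01].

INTERFACE

Orientations are given as a unit quaternion [w, x, y, z].
In Python, from bench import r gives the robot as it stands. The module is installed in compiled form; this text tells all that it offers.
- The arm moves only by the shell command python3 -m creep 'ROWS'. ROWS is JSON, a list of rows, each a list of 5 numbers: the gripper command: -1 is fully open, 1 is shut, values between are in proportion, then the shift along the tool's x, y, z in units of 250 mm (1.0 is 250 mm), then the turn about the tool's z in units of 180 degrees (1.0 is 180 degrees). In form: [[claw, tx, ty, tz, yaw], ...]. A call has 1 to 5 rows; each row is the pose to reach, as a shift and turn from the pose commanded when the call began, along the tool's axes at that moment, turning the shorter way round; what a row does not reach only later rows make up. A row lasts 1/10 s, in which the tool goes at most 50 mm and 8.59 degrees, less where a joint would pass 70% of its speed; a pose out of reach is approached as far as the arm can. A call with a number of a shift or a turn outside -1 to 1 is refused whole. A call with a gripper value outside its range is refused whole. The fingers move at their own pace and stop on an object; the grip force is fixed at half the most. Time passes only in rows, so rows that repeat a pose let the fingers close. It gives the time, the measured TCP pose, the force, the opening and the grip force at its end, in the units of the state.
- r.get_state(): the state, without advancing time (a new reading comes with each control period).
- r.read_camera(name): name is "scene" or "top" or "wrist"; returns a dict with "image" (480x640x3 uint8, red, green, blue), "depth" (480x640 float32, mm along the optical axis (not along the pixel's ray), 0 where there is no reading), "fovy" (degrees; the focal length in pixels is half the picture's height over the tangent of half this angle, whatever the lens; pixels are square), "cx", "cy" (the principal point, pixels), "world_to_cam" (4x4, takes a point from world to camera coordinates). Camera axes: x right, y down, z forward; pixel columns grow to the right and rows downward; lengths in mm; the calibration is good to about 2 mm. A picture is of the moment at which its call begins.
- r.sign_off(): hands the job in; it is judged then, once.
Trained networks look in the newest picture that a camera, given by its name, has taken for a name from the list of things; names that differ only in an ending like _2 or _b are one class to them, and where a whole thing is asked for, a point or a joint stands for the part that bears it (a point fixed in the world has none). Each returns a list of dicts, best first, with "confidence" (0 to 1); they miss things now and then, are a little off and sometimes report something else, mostly with a low value. They report only what shows in the picture. A call takes as long as a camera call.
- r.spot_in(name, camera): "box" ([left, top, width, height] as shares, 0 to 1, of the picture: columns of its width, rows of its height, round what is visible of it).
The state is a dict: "time": time; "q": joint angles; "dq": joint speeds; "effort": joint torques, N m; "tcp_pos": TCP position; "orientation": TCP orientation; "wrist_force": force on the tool from outside, world axes, zero at the start; "ft_torque": the same for the moment, N m; "width": finger opening in mm; "grip_force": force on a finger pad.
Only numpy, scipy, OpenCV 4.12 (cv2) and the standard library are available. Lean on these libraries where they do the work, as an engineer would, in place of code of your own. Each camera call takes 0.05 s, during which the arm holds its last target. There are 200 camera calls.

TASK

Put the flux bottle and the plain metal tin away in the divided case: slide the cover's catch fully across until it is free, swing the cover up and over by its handle until it stands open by itself, then stand the bottle and the tin upright in the case, each on the floor of a cell of its own (any cells). Set them down rather than dropping them, keep them upright all the way, and leave the catch free, the cover open and the other things on the table where they are.

Things in the scene. Friction and masses are not known exactly. Their poses are not given: they have to be found in the camera images.
- case: Long grey case, fixed; 100 (x) x 300 (y) x 50 mm high, walls and floor 5 mm, two dividers 46 mm high split it along y into three cells of 90 x 94 mm. Origin: centre of underside. x runs from the handle and catch side to the hinge side (away from the robot), z up. A translucent cover (top at 122 mm) is shut on it. A ledge, 44 mm high, 56 mm wide, in front of the y > 0 half carries the catch.
- cell0 (a point): Centre of the floor (5 mm above the table) of the cell at the case's -y end, at case (0, -98, 5) mm.
- cell1 (a point): Centre of the floor of the middle cell, at case (0, 0, 5) mm.
- cell2 (a point): Centre of the floor of the cell at the case's +y end, at case (0, 98, 5) mm.
- catch (a joint): Sliding catch on the ledge, in m: 0 to 0.006 as found, its steel nose lying over a lug of the cover so that the cover cannot rise. Grows as it slides along the case's +y; stops at 0.045, clears the lug from about 0.036: slide it to the stop. About 2 N of friction; stays where it is left.
- catch_tab (a point): Middle of the top edge of the catch's upright white finger tab, 26 (case x) x 14 (case y) mm, 66 mm high, clear of the nose above 70 mm over the table. At case (-92, 75 + travel, 118) mm, 42 mm in front of the cover. Pinch it from above across its 14 mm, or push its -y side.
- lid (a joint): Angle in rad of the translucent cover: 0 shut, grows as the handle side swings up and over to the hinge side, stops at 1.9; upright at 1.57, open by itself from 1.5. The stiff hinge (about 0.35 N m, 2 to 5 N at the handle) holds it at any angle.
- lid_handle (a point): Middle of the cover's handle: a round steel bar 12 mm thick, 110 mm long, parallel to the case's y, on a post at each end, its axis 45 mm in front of the cover's front wall. Cover shut: at case (-95, -30, 105) mm. Pinch it from above, one finger in front of and one behind the bar (39 mm gap); the bar can turn between the fingers.
- lid_hinge (a point): Point on the hinge axis level with the middle of the handle, at case (50, -30, 52) mm. The axis is parallel to the case's y; the handle moves in a circle of radius 154 mm about it.
- bottle: White plastic flux bottle with shoulders and a narrow black cap, standing: body 52 mm across up to 84 mm high, cap 28 mm across from 92 to the top at 108 mm. Origin: centre of its underside, z up. About 0.16 kg.
- tin: Plain bare metal tin, a straight cylinder 62 mm across (rims 65) and 102 mm high, standing. Origin: centre of its underside, z up. About 0.22 kg.
- reel: Solder reel standing on its flange, 68 mm across and 60 mm high; leave it alone. Origin: centre of its underside. It stands in the same area as the bottle and tin.
- meter: Red test meter lying flat, 190 (its x) x 90 x 40 mm; leave it alone. Origin: centre of its underside.
- mug: White mug, 80 mm across and 90 mm high; leave it alone. Origin: centre of its underside.
- screwdriver: Screwdriver lying on the table, 180 mm long along its x; leave it alone. Origin: on its axis' underside near the middle.

How it is judged:
By the outcome, as a careful person would: the job done as asked, in the order asked, and still so for the second after the job is handed in, with the robot touching nothing.
It also fails if it takes over 72 s, if anything falls off the work surface, if the arm or the gripper's body presses on something with over 40 N, if the wrist force passes 120 N, or if a joint passes its speed limit or range.

## Working session

There is one attempt and no reset: what is moved stays moved. The work goes in short steps, Python scripts to look and compute and a shell command to move; the robot and the scene stay as the last step left them, time stands still between calls to the robot, and variables do not carry over. Pictures are saved under pics/ and viewed, at most 14 in all, crops included, and the job is handed in when it is done.

```bash
mkdir -p pics
cat > h.py <<'E'
import numpy as np, cv2
from bench import r
def cam(n):
    c=r.read_camera(n); c['f']=240/np.tan(np.radians(c['fovy'])/2); c['T']=np.linalg.inv(c['world_to_cam']); return c
def pts(c):
    v,u=np.mgrid[0:480,0:640]; d=c['depth']
    P=np.stack([(u-c['cx'])/c['f']*d,(v-c['cy'])/c['f']*d,d],-1)
    W=P@c['T'][:3,:3].T+c['T'][:3,3]; W[d==0]=np.nan; return W
def save(c,n): cv2.imwrite('pics/'+n,c['image'][:,:,::-1])
def st():
    s=r.get_state(); print({k:np.round(s[k],3).tolist() for k in('time','q','tcp_pos','orientation','wrist_force','width','grip_force')})
E
python3 - <<'E'
from h import *
st()
for n in('top','scene'):
    c=cam(n); save(c,n+'0.png'); W=pts(c); np.save(n+'.npy',W)
    print(n,c['T'][:3,3].round(),c['T'][:3,2].round(2))
    for k in('case','catch','lid','lid_handle','bottle','tin','reel','meter','mug','screwdriver'):
        for d in r.spot_in(k,n)[:2]:
            b=np.array(d['box'])*[640,480,640,480]; u,v=int(b[0]+b[2]/2),int(b[1]+b[3]/2)
            print(k,round(d['confidence'],2),b.round().tolist(),W[v,u].round())
E
```

```text
{'time': 0.0, 'q': [-1.484, 0.427, 0.074, 1.607, -0.034, 1.111, -0.067], 'tcp_pos': [157.607, 655.858, 194.409], 'orientation': [-0.0, 0.118, 0.993, -0.001], 'wrist_force': [-0.024, 0.295, -0.096], 'width': 85.21, 'grip_force': 0.0}
top [ 367.  -25. 1606.] [ 0.06  0.02 -1.  ]
case 0.76 [244.0, 182.0, 102.0, 56.0] [536.  79. 119.]
case 0.32 [247.0, 185.0, 98.0, 52.0] [533.  73. 119.]
catch 0.76 [262.0, 215.0, 24.0, 22.0] [489. 145.  70.]
lid 0.94 [244.0, 181.0, 108.0, 55.0] [539.  70. 121.]
lid_handle 0.61 [164.0, 153.0, 30.0, 61.0] [622. 444.  46.]
bottle 0.62 [385.0, 182.0, 21.0, 19.0] [ 594. -220.  106.]
bottle 0.34 [264.0, 221.0, 20.0, 16.0] [483. 143.  65.]
tin 0.59 [430.0, 208.0, 30.0, 27.0] [ 507. -365.  102.]
reel 0.98 [372.0, 232.0, 25.0, 22.0] [ 441. -193.   60.]
reel 0.48 [244.0, 184.0, 101.0, 54.0] [530.  78. 123.]
meter 0.76 [162.0, 152.0, 34.0, 61.0] [625. 445.  44.]
mug 0.78 [148.0, 267.0, 33.0, 30.0] [312. 496.   3.]
screwdriver 0.6 [471.0, 179.0, 18.0, 53.0] [ 566. -493.   19.]
scene [ 957. -430.  947.] [-0.46  0.38 -0.8 ]
case 0.72 [321.0, 187.0, 123.0, 126.0] [594.  42. 120.]
catch 0.82 [364.0, 192.0, 23.0, 28.0] [468. 142.  83.]
catch 0.57 [319.0, 192.0, 124.0, 120.0] [594.  35. 118.]
lid 0.86 [317.0, 190.0, 125.0, 111.0] [581.  48. 120.]
lid 0.36 [458.0, 169.0, 83.0, 60.0] [641. 440.  40.]
lid_handle 0.63 [322.0, 192.0, 119.0, 111.0] [587.  48. 119.]
bottle 0.67 [279.0, 320.0, 25.0, 41.0] [ 620. -237.   88.]
tin 0.56 [188.0, 327.0, 41.0, 46.0] [ 535. -377.  102.]
reel 0.92 [249.0, 271.0, 30.0, 37.0] [ 474. -204.   59.]
meter 0.73 [458.0, 170.0, 83.0, 61.0] [644. 438.  37.]
screwdriver 0.93 [143.0, 386.0, 70.0, 60.0] [ 576. -490.   22.]
screwdriver 0.48 [188.0, 326.0, 41.0, 50.0] [ 535. -378.   98.]
```

Run:
```python
from h import *
a=cv2.imread('pics/top0.png')[140:260,140:500]; b=cv2.imread('pics/scene0.png')[160:400,170:460]
a=cv2.resize(a,None,fx=2.2,fy=2.2,interpolation=2); b=cv2.resize(b,None,fx=1.3,fy=1.3)
o=np.zeros((a.shape[0]+b.shape[0],800,3),np.uint8); o[:a.shape[0],:a.shape[1]]=a; o[a.shape[0]:,:b.shape[1]]=b
cv2.imwrite('pics/crop0.png',o)
for n in('top','scene'):
    W=np.load(n+'.npy').reshape(-1,3); W=W[np.isfinite(W[:,0])]
    x,y,z=W.T
    def f(nm,m):
        P=W[m]; rc=cv2.minAreaRect(P[:,:2].astype(np.float32)); print(n,nm,len(P),P.mean(0).round(1),P[:,:2].min(0).round(),P[:,:2].max(0).round(),np.round(rc[0],1),np.round(rc[1],1),round(rc[2],1))
    R=(x>400)&(x<680)&(y>-150)&(y<270)
    f('lid',R&(z>114)&(z<130)&(x>480))
    f('front',R&(z>85)&(z<114)&(x<530))
    f('bottle',(abs(x-600)<60)&(abs(y+225)<60)&(z>100)&(z<115))
    f('tin',(abs(x-515)<70)&(abs(y+368)<70)&(z>96)&(z<112))
    f('reel',(abs(x-455)<60)&(abs(y+198)<60)&(z>52)&(z<68))
```

```text
top lid 3365 [562.9  74.8 120.9] [482. -75.] [615. 226.] [548.4  74.6] [130.7 299.8] 1.4
top front 392 [488.1  57.6 106. ] [457. -75.] [529. 221.] [492.4  72. ] [ 64.2 296.8] 2.8
top bottle 67 [ 603.4 -222.7  106.2] [ 591. -235.] [ 616. -210.] [ 603.3 -222.8] [25.1 24.4] 1.4
top tin 288 [ 510.  -371.   100.2] [ 480. -402.] [ 540. -339.] [ 510.3 -370.6] [59.9 63.4] 1.7
top reel 378 [ 448.8 -193.9   58.7] [ 417. -227.] [ 482. -160.] [ 449.3 -193.5] [64.5 66.6] 0.4
scene lid 4804 [568.   65.  120.3] [480. -78.] [620. 226.] [549.6  74.3] [135.8 303.3] 1.2
scene front 457 [482.5  52.6 105.7] [461. -77.] [530. 158.] [488.4  38.5] [ 54.5 238.3] 6.9
scene bottle 152 [ 606.6 -224.1  106. ] [ 592. -238.] [ 620. -211.] [ 606.5 -223.6] [27.2 26.7] 24.0
scene tin 727 [ 513.9 -372.2   99.4] [ 480. -404.] [ 545. -340.] [ 512.5 -371.8] [64.1 63.3] 11.9
scene reel 631 [ 452.4 -195.3   58.6] [ 415. -229.] [ 486. -161.] [ 451.3 -194.2] [66.6 68.1] 57.1
```

View pics/crop0.png

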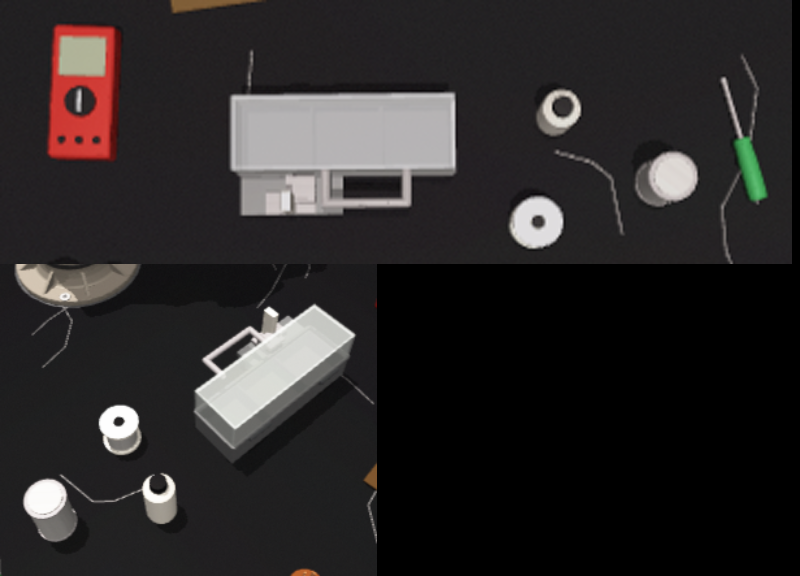

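Run:
```python
from h import *
for n in('top','scene'):
    W=np.load(n+'.npy').reshape(-1,3); W=W[np.isfinite(W[:,0])]
    x,y,z=W.T
    L=W[(x>500)&(x<650)&(y>-100)&(y<250)&(z>114)&(z<130)]
    ys=np.arange(-60,211,15); 
    e=[[yy]+np.percentile(L[abs(L[:,1]-yy)<8][:,0],[1,99]).tolist() for yy in ys]; e=np.array(e)
    print(n,np.polyfit(e[:,0],e[:,1],1),np.polyfit(e[:,0],e[:,2],1),L[:,1].min(),L[:,1].max())
    xs=np.arange(525,606,10); g=np.array([[a]+np.percentile(L[abs(L[:,0]-a)<6][:,1],[1,99]).tolist() for a in xs])
    print(np.polyfit(g[:,0],g[:,1],1),np.polyfit(g[:,0],g[:,2],1),g[:,1:].mean(0))
    H=W[(x>440)&(x<485)&(y>-60)&(y<105)&(z>92)&(z<118)]
    print('handle',len(H),np.polyfit(H[:,1],H[:,0],1),H.mean(0).round(1),H[:,1].min(),H[:,1].max())
    H=W[(x>430)&(x<505)&(y>105)&(y<200)&(z>90)&(z<125)]
    print('tab',len(H),H.mean(0).round(1),H.min(0).round(),H.max(0).round())
```

```text
top [-2.08836640e-02  5.15935534e+02] [-2.52179066e-02  6.13769087e+02] -74.76120017545605 225.83197793291507
[ 5.72285564e-03 -7.51431550e+01] [1.94621429e-02 2.10622774e+02] [-71.90974152 221.618885  ]
handle 194 [-2.12395210e-02  4.70737243e+02] [469.8  43.1 108.2] -16.418575603045163 102.46195491876504
tab 48 [469.3 149.1 113.2] [457. 143.  90.] [482. 155. 122.]
scene [-1.65162665e-02  5.18234675e+02] [-1.81989715e-02  6.17328479e+02] -77.97005509656321 226.43059572854565
[ 1.68511940e-02 -8.44480017e+01] [2.04496112e-02 2.09170185e+02] [-74.9270771  220.72421554]
handle 249 [-7.78904913e-03  4.74743222e+02] [474.4  40.5 107.7] -18.8944547262293 102.73254027415715
tab 119 [475.1 147.1 107.5] [460. 142.  91.] [487. 158. 119.]
```

```bash
python3 -m creep '[[-1,-0.564,-0.559,0,0],[-1,-0.564,-0.559,0,0],[-1,-0.564,-0.559,0,0],[-1,-0.564,-0.559,0,0],[-1,-0.564,-0.559,0,0]]'; python3 -m creep '[[0,-0.564,-0.559,0,0],[0,-0.564,-0.559,0,0],[0,-0.564,-0.559,0,0],[0,-0.564,-0.559,0,0],[0,-0.564,-0.559,0,0]]'; python3 -m creep '[[0.06,-0.564,-0.559,0,-0.082],[0.06,-0.564,-0.559,0,-0.082],[0.06,-0.564,-0.559,0,-0.082],[0.06,-0.564,-0.559,0,-0.082],[0.06,-0.564,-0.559,0,-0.082]]'
python3 - <<'E'
from h import *
st(); c=cam('wrist'); save(c,'w1.png')
W=pts(c).reshape(-1,3); W=W[np.isfinite(W[:,0])]; x,y,z=W.T
for nm,m in(('tab',(abs(x-471)<40)&(abs(y-149)<30)&(z>112)&(z<126)),('handle',(x>440)&(x<487)&(y>-60)&(y<105)&(z>96)&(z<116)),('lidz',(x>525)&(x<600)&(y>0)&(y<150)&(z>100)&(z<135))):
    if m.sum(): print(nm,m.sum(),W[m].mean(0).round(1),W[m].min(0).round(),W[m].max(0).round())
for k in('catch','lid_handle','lid'): print(k,r.spot_in(k,'wrist')[:2])
E
```

```text
time: 1.6
tcp_pos: [266.5, 482.1, 195.6]
orientation: [0.001, 0.121, 0.993, -0.0]
wrist_force: [-1.2, 0.3, -0.1]
width: 85.1
grip_force: 0.0
time: 2.1
tcp_pos: [369.8, 313.3, 195.5]
orientation: [0.0, 0.121, 0.993, -0.0]
wrist_force: [-1.2, 1.9, 0.3]
width: 42.8
grip_force: 0.0
time: 2.6
tcp_pos: [473.2, 145.1, 195.6]
orientation: [0.001, -0.008, 1.0, -0.0]
wrist_force: [0.3, 0.7, 0.8]
width: 40.1
grip_force: 0.0
{'time': 2.6, 'q': [-0.794, 0.127, 0.402, 2.02, -0.058, 1.004, 1.223], 'tcp_pos': [473.217, 145.12, 195.572], 'orientation': [0.001, -0.008, 1.0, -0.0], 'wrist_force': [0.349, 0.683, 0.792], 'width': 40.108, 'grip_force': 0.0}
tab 582 [469.5 148.8 117.6] [457. 142. 112.] [483. 156. 120.]
handle 2680 [470.8  43.  109.5] [463. -19. 103.] [487. 102. 113.]
lidz 9086 [555.5  75.2 122.1] [525.   0. 120.] [600. 150. 124.]
catch [{'box': [0.4414, 0.3915, 0.1206, 0.1327], 'confidence': 0.73}]
lid_handle [{'box': [0.0659, 0.4387, 0.5794, 0.3492], 'confidence': 0.97}]
lid [{'box': [0.0, 0.2875, 0.0509, 0.1327], 'confidence': 0.64}, {'box': [0.0611, 0.4369, 0.5825, 0.3521], 'confidence': 0.59}]
```

View pics/w1.png

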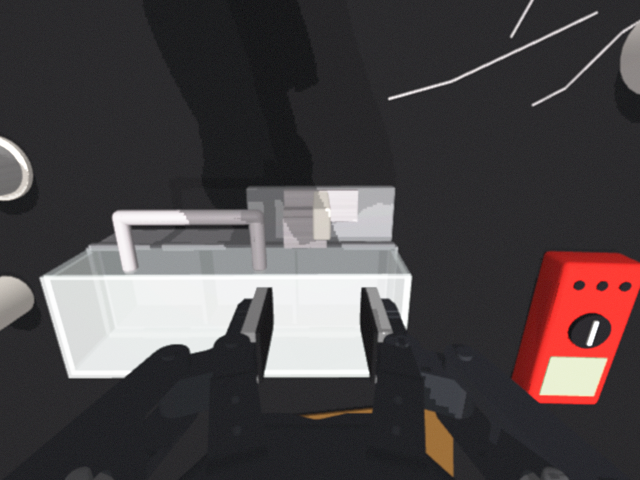

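```bash
python3 -m creep '[[0.06,0.014,0.015,0.15,0],[0.06,0.014,0.015,0.3,0],[0.06,0.014,0.015,0.438,0],[0.06,0.014,0.015,0.438,0]]'; python3 -m creep '[[1,0,0,0,0],[1,0,0,0,0],[1,0,0,0,0],[1,0,0,0,0],[1,0,0,0,0]]';python3 -m creep '[[1,0,0.04,0,0],[1,0,0.08,0,0],[1,0,0.12,0,0],[1,0,0.16,0,0],[1,0,0.17,0,0]]'
```

```text
time: 3.2
tcp_pos: [464.3, 153.9, 82.4]
orientation: [-0.003, -0.012, 1.0, -0.002]
wrist_force: [0.4, 0.0, 0.3]
width: 40.2
grip_force: 0.0
time: 3.7
tcp_pos: [467.8, 153.7, 86.3]
orientation: [0.0, -0.011, 1.0, 0.0]
wrist_force: [-0.6, -1.1, -0.1]
width: -0.0
grip_force: 0.0
time: 4.2
tcp_pos: [466.4, 197.6, 85.5]
orientation: [-0.0, -0.012, 1.0, 0.0]
wrist_force: [0.2, -0.3, -0.5]
width: -0.2
grip_force: 0.0
```

Run:
```python
from h import *
st(); c=cam('wrist'); save(c,'w2.png')
for n in('scene','wrist'):
    c=cam(n)
    W=pts(c).reshape(-1,3); W=W[np.isfinite(W[:,0])]; x,y,z=W.T
    m=(x>430)&(x<495)&(y>105)&(y<240)&(z>90)&(z<126)
    print(n,m.sum(),W[m].mean(0).round(1),W[m].min(0).round(),W[m].max(0).round())
```

```text
{'time': 4.2, 'q': [-0.827, 0.302, 0.353, 2.098, -0.149, 0.765, 1.213], 'tcp_pos': [466.368, 197.639, 85.511], 'orientation': [-0.0, -0.012, 1.0, 0.0], 'wrist_force': [0.169, -0.294, -0.47], 'width': -0.153, 'grip_force': 0.0}
scene 123 [475.3 149.  108.6] [460. 141.  91.] [486. 208. 125.]
wrist 2416 [466.7 151.  111.7] [455. 142.  90.] [483. 203. 126.]
```

View pics/w2.png

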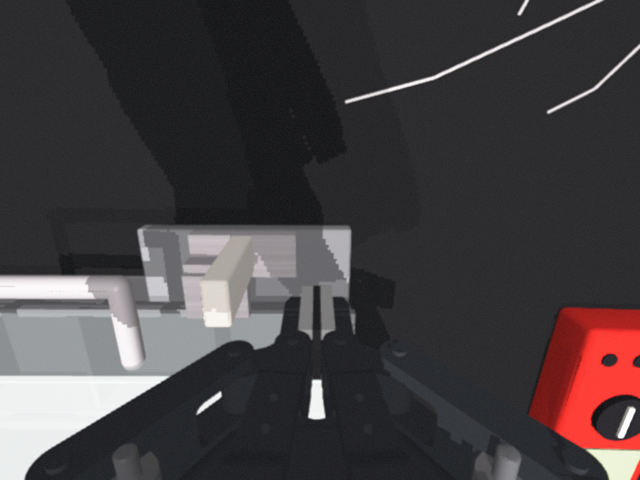

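Run:
```python
from h import *
c=cam('wrist'); W=pts(c); print(c['T'][:3,3].round(),c['T'][:3,2].round(2))
for v in(280,292,300,315,330): print(v,W[v,[305,310,326]].round(0).tolist())
for v in(240,280,300,320): print('tab',v,W[v,217].round())
p=c['world_to_cam']@np.array([466.4,197.6,85.5,1]); print(p[:2]/p[2]*c['f']+[c['cx'],c['cy']],c['cx'],c['cy'])
```

```text
[382. 194. 264.] [ 0.32  0.01 -0.95]
280 [[494.0, 188.0, 44.0], [494.0, 192.0, 43.0], [493.0, 203.0, 44.0]]
292 [[455.0, 191.0, 132.0], [455.0, 193.0, 131.0], [455.0, 200.0, 131.0]]
300 [[455.0, 191.0, 138.0], [455.0, 193.0, 138.0], [455.0, 200.0, 138.0]]
315 [[455.0, 191.0, 150.0], [455.0, 193.0, 150.0], [455.0, 199.0, 150.0]]
330 [[455.0, 192.0, 159.0], [455.0, 193.0, 159.0], [456.0, 199.0, 158.0]]
tab 240 [461. 131.  53.]
tab 280 [458. 149. 117.]
tab 300 [468. 148. 118.]
tab 320 [479. 148. 118.]
[319.50044659 270.45935276] 316.3007100702807 232.339797966044
```

Run:
```python
from h import *
c=cam('scene'); W=pts(c).reshape(-1,3); W=W[np.isfinite(W[:,0])]; x,y,z=W.T
for lo in range(60,200,10):
    m=(abs(x-466)<45)&(abs(y-197)<45)&(z>=lo)&(z<lo+10)
    if m.sum(): print(lo,m.sum(),W[m].min(0).round(),W[m].max(0).round())
save(c,'s2.png'); im=cv2.imread('pics/s2.png')[120:320,280:480]; cv2.imwrite('pics/s2c.png',cv2.resize(im,None,fx=3,fy=3))
for p in([466,198,85.5],[466,198,130]):
    q=c['world_to_cam']@np.array(p+[1]); print((q[:2]/q[2]*c['f']+[c['cx'],c['cy']]-[280,120])*3)
```

```text
60 1 [485. 152.  67.] [485. 152.  67.]
70 3 [485. 154.  71.] [486. 155.  78.]
80 3 [484. 154.  81.] [484. 157.  86.]
90 3 [484. 153.  93.] [487. 156.  95.]
100 3 [485. 153. 101.] [486. 154. 109.]
110 18 [461. 152. 112.] [485. 193. 120.]
120 11 [473. 186. 123.] [480. 201. 129.]
130 29 [461. 181. 130.] [479. 205. 140.]
140 31 [465. 181. 140.] [480. 211. 150.]
150 21 [472. 181. 151.] [481. 206. 160.]
160 30 [466. 169. 160.] [481. 221. 170.]
170 78 [456. 158. 170.] [483. 238. 180.]
180 71 [456. 152. 180.] [486. 241. 190.]
190 57 [469. 153. 190.] [486. 242. 200.]
[327.99342475 222.40369345]
[334.07589544 185.98549809]
```

View pics/s2c.png

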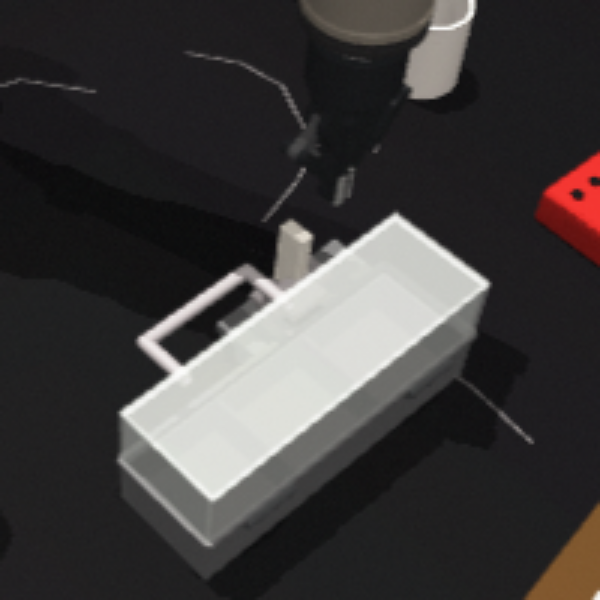

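```bash
python3 -m creep '[[1,0,0,-0.1,0],[0.06,-0.014,-0.1,-0.1,0],[0.06,-0.014,-0.195,-0.1,0],[0.06,-0.014,-0.195,-0.1,0],[0.06,-0.014,-0.195,-0.1,0]]'
python3 - <<'E'
from h import *
st(); c=cam('wrist'); save(c,'w3.png'); W=pts(c); im=c['image']
# finger tip edge: per column, topmost row where depth jumps to near
d=c['depth']; d=np.where(d==0,9999,d)
for u in range(230,410,8):
    v=np.where(d[150:400,u]<150)[0]
    if len(v): print(u,150+v[0],W[150+v[0]+1,u].round(1))
E
```

```text
time: 4.95
tcp_pos: [471.1, 146.8, 110.7]
orientation: [0.0, -0.01, 1.0, 0.0]
wrist_force: [0.2, 0.2, 0.1]
width: 39.8
grip_force: 0.0
{'time': 4.95, 'q': [-0.77, 0.243, 0.389, 2.107, -0.126, 0.813, 1.287], 'tcp_pos': [471.127, 146.842, 110.708], 'orientation': [0.0, -0.01, 1.0, 0.0], 'wrist_force': [0.157, 0.22, 0.087], 'width': 39.845, 'grip_force': 0.0}
230 322 [464.4 113.1 174. ]
238 304 [464.4 113.3 160.6]
246 302 [464.1 116.5 159.5]
254 294 [460.4 120.  159.1]
262 291 [460.  123.1 157. ]
270 290 [460.2 126.4 155.7]
366 292 [459.2 167.7 157.7]
374 290 [458.9 171.3 156.4]
382 301 [462.9 174.7 158.7]
390 302 [463.  178.  159.2]
398 310 [463.3 180.2 165.1]
406 329 [463.3 180.2 178.3]
```

View pics/w3.png

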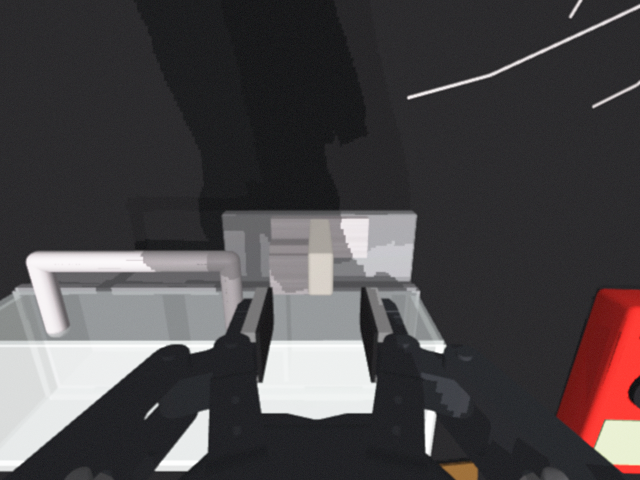

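```bash
python3 -m creep '[[0.06,0,0.006,0.13,0],[0.06,0,0.006,0.255,0],[0.06,0,0.006,0.255,0]]'; python3 -m creep '[[1,0,0,0,0],[1,0,0,0,0],[1,0,0,0,0],[1,0,0,0,0],[1,0,0,0,0]]'
```

```text
time: 5.3
tcp_pos: [468.8, 148.7, 44.0]
orientation: [-0.002, -0.011, 1.0, -0.001]
wrist_force: [0.5, -0.7, 0.0]
width: 40.6
grip_force: 0.0
time: 5.8
tcp_pos: [471.7, 149.3, 48.0]
orientation: [0.001, -0.011, 1.0, 0.001]
wrist_force: [-1.8, 1.0, 9.9]
width: 13.4
grip_force: 61.6
```

Gripped the tab (13.4 mm). Slide +y.

```bash
python3 -m creep '[[1,0,0.03,0,0],[1,0,0.07,0,0],[1,0,0.11,0,0],[1,0,0.15,0,0],[1,0,0.17,0,0]]';  python3 -m creep '[[1,0,0.006,0,0],[1,0,0.01,0,0],[1,0,0.014,0,0],[1,0,0.014,0,0]]'
```

```text
time: 6.3
tcp_pos: [470.9, 192.0, 47.9]
orientation: [0.001, -0.011, 1.0, 0.0]
wrist_force: [7.2, -21.9, 0.7]
width: 13.0
grip_force: 60.6
time: 6.7
tcp_pos: [470.9, 191.9, 47.8]
orientation: [0.0, -0.01, 1.0, -0.001]
wrist_force: [0.9, -19.0, 12.1]
width: 13.0
grip_force: 62.5
```

```bash
python3 -m creep '[[0.06,0,-0.012,0,0],[0.06,0,-0.012,0,0],[0.06,0,-0.012,0,0],[0.06,0,-0.012,-0.13,0],[0.06,0,-0.012,-0.26,0]]';  python3 -m creep '[[0.1,0.017,-0.588,0,0.22],[0.1,0.017,-0.588,0,0.22],[0.1,0.017,-0.588,0,0.22],[0.1,0.017,-0.588,0,0.22],[0.1,0.017,-0.588,0,0.22]]'; python3 -m creep '[[0.1,0,0,0,0.22],[0.1,0,0,0,0.22],[0.1,0,0,0,0.22],[0.1,0,0,0,0.22],[0.1,0,0,0,0.22]]'; python3 -m creep '[[0.1,0,0,0,0.063],[0.1,0,0,0,0.063],[0.1,0,0,0,0.063],[0.1,0,0,0,0.063]]'
python3 - <<'E'
from h import *
st(); c=cam('wrist'); save(c,'w4.png'); W=pts(c).reshape(-1,3); x,y,z=W.T
m=(x>440)&(x<500)&(y>155)&(y<230)&(z>95)&(z<124); print('tab',m.sum(),W[m].mean(0) if m.sum() else 0)
for lo in range(-25,105,16):
    m=(x>440)&(x<487)&(y>lo)&(y<lo+16)&(z>96)&(z<116)
    if m.sum()>3: print('bar',lo,m.sum(),W[m].mean(0).round(1),W[m][:,0].min().round(1),W[m][:,0].max().round(1))
c=cam('top'); W=pts(c).reshape(-1,3); x,y,z=W.T
m=(x>440)&(x<500)&(y>155)&(y<230)&(z>95)&(z<124); print('tab',m.sum(),W[m].mean(0) if m.sum() else 0)
E
```

```text
time: 7.2
tcp_pos: [469.5, 191.7, 112.3]
orientation: [-0.001, -0.011, 1.0, -0.001]
wrist_force: [0.3, 1.7, -0.0]
width: 40.0
grip_force: 0.0
time: 7.7
tcp_pos: [469.2, 43.7, 112.2]
orientation: [0.0, 0.333, 0.943, 0.0]
wrist_force: [-0.1, 0.2, 1.4]
width: 38.3
grip_force: 0.0
time: 8.2
tcp_pos: [469.2, 45.2, 112.0]
orientation: [0.0, 0.631, 0.776, 0.0]
wrist_force: [-0.4, -0.2, 0.3]
width: 38.7
grip_force: 0.0
time: 8.6
tcp_pos: [469.1, 45.1, 111.9]
orientation: [-0.0, 0.702, 0.712, 0.0]
wrist_force: [-0.1, 0.6, 0.8]
width: 38.4
grip_force: 0.0
{'time': 8.6, 'q': [-0.894, 0.246, 0.767, 2.166, -0.236, 0.81, 0.036], 'tcp_pos': [469.107, 45.077, 111.931], 'orientation': [-0.0, 0.702, 0.712, 0.0], 'wrist_force': [-0.075, 0.56, 0.778], 'width': 38.449, 'grip_force': 0.0}
tab 0 0
bar -25 401 [476.8 -12.6 110. ] 465.3 486.9
bar -9 534 [473.3  -2.5 109. ] 465.2 486.9
bar 7 443 [470.5  15.1 109.8] 464.4 476.2
bar 23 481 [470.   31.  109.8] 464.3 475.9
bar 39 512 [469.8  47.  109.8] 464.2 475.4
bar 55 576 [469.5  63.2 109.6] 463.5 475.6
bar 71 628 [469.2  79.1 109.7] 463.4 475.2
bar 87 1137 [474.4  95.7 109.7] 463.3 486.9
tab 55 [468.22260709 191.81274488 113.5983185 ]
```

View pics/w4.png

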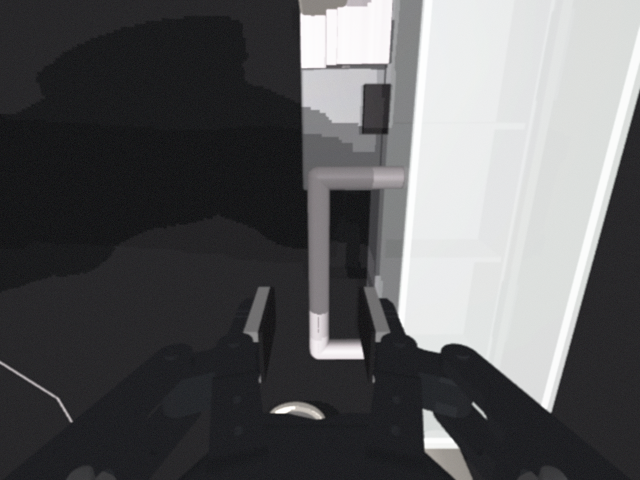

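```bash
python3 -m creep '[[0.1,0,0.003,0.14,0],[0.1,0,0.003,0.272,0],[0.1,0,0.003,0.272,0]]'; python3 -m creep '[[1,0,0,0,0],[1,0,0,0,0],[1,0,0,0,0],[1,0,0,0,0],[1,0,0,0,0]]'
python3 -c "
import numpy as np
from math import *
for t in np.arange(0,1.81,.1):
    a=atan2(53,-145)-t; print(round(t,2),round((154.4*cos(a)+145)/250,3),round(-(154.4*sin(a)-53)/250,3))"
```

```text
time: 9.0
tcp_pos: [467.9, 44.1, 41.3]
orientation: [-0.001, 0.702, 0.712, -0.002]
wrist_force: [0.4, 0.1, 1.0]
width: 38.5
grip_force: 0.0
time: 9.5
tcp_pos: [470.6, 44.7, 45.1]
orientation: [0.0, 0.703, 0.711, 0.001]
wrist_force: [-2.6, -2.8, 10.6]
width: 10.0
grip_force: 58.9
0.0 -0.0 -0.0
0.1 0.024 -0.057
0.2 0.054 -0.111
0.3 0.088 -0.162
0.4 0.128 -0.209
0.5 0.173 -0.252
0.6 0.221 -0.291
0.7 0.273 -0.324
0.8 0.328 -0.352
0.9 0.386 -0.374
1.0 0.445 -0.391
1.1 0.506 -0.401
1.2 0.567 -0.405
1.3 0.629 -0.404
1.4 0.69 -0.396
1.5 0.75 -0.382
1.6 0.809 -0.362
1.7 0.865 -0.336
1.8 0.918 -0.305
```

```bash
python3 -m creep '[[1,0,0.024,-0.057,0],[1,0,0.054,-0.111,0],[1,0,0.088,-0.162,0],[1,0,0.128,-0.209,0],[1,0,0.173,-0.252,0]]'
```

```text
time: 10.0
tcp_pos: [510.2, 45.5, 107.6]
orientation: [-0.002, 0.703, 0.712, -0.002]
wrist_force: [-19.2, 1.2, 10.6]
width: 10.0
grip_force: 59.2
```

```bash
python3 -m creep '[[1,0,0.048,-0.039,0],[1,0,0.1,-0.072,0],[1,0,0.155,-0.1,0],[1,0,0.213,-0.122,0],[1,0,0.272,-0.139,0]]'; python3 -m creep '[[1,0,0.061,-0.01,0],[1,0,0.122,-0.014,0],[1,0,0.184,-0.013,0],[1,0,0.245,-0.005,0],[1,0,0.305,0.009,0]]'; python3 -m creep '[[1,0,0.059,0.02,0],[1,0,0.115,0.046,0],[1,0,0.142,0.061,0],[1,0,0.142,0.061,0]]'
```

```text
time: 10.5
tcp_pos: [581.4, 47.0, 143.9]
orientation: [-0.001, 0.702, 0.712, 0.001]
wrist_force: [-4.7, 3.0, -1.9]
width: 10.1
grip_force: 59.5
time: 11.0
tcp_pos: [658.1, 48.2, 140.9]
orientation: [-0.0, 0.702, 0.712, 0.001]
wrist_force: [-4.5, 3.6, 0.8]
width: 10.1
grip_force: 61.9
time: 11.4
tcp_pos: [693.7, 48.8, 124.3]
orientation: [-0.0, 0.702, 0.712, 0.001]
wrist_force: [0.6, 7.6, 0.7]
width: 10.3
grip_force: 63.8
```

```bash
python3 -m creep '[[0.1,0,0,0,0],[0.1,0,0,0,0],[0.1,0,0,0,0],[0.1,0,0,-0.12,0],[0.1,0,0,-0.28,0]]'; python3 -m creep '[[-1,-0.544,-0.178,0,0],[-1,-0.544,-0.178,0,0],[-1,-0.544,-0.178,0,0],[-1,-0.544,-0.178,0,0]]'; python3 -m creep '[[-1,-0.544,-0.178,0,-0.22],[-1,-0.544,-0.178,0,-0.22],[-1,-0.544,-0.178,0,-0.22],[-1,-0.544,-0.178,0,-0.22],[-1,-0.544,-0.178,0,-0.22]]'; python3 -m creep '[[-1,0,0,0,-0.22],[-1,0,0,0,-0.22],[-1,0,0,0,-0.22],[-1,0,0,0,-0.22],[-1,0,0,0,-0.22]]'; python3 -m creep '[[-1,0,0,0,-0.06],[-1,0,0,0,-0.06],[-1,0,0,0,-0.06]]'
python3 - <<'E'
from h import *
st(); c=cam('top'); c2=cam('wrist'); o=np.hstack([c['image'][150:390,160:400],c2['image'][::2,::2]]); save({'image':o},'w5.png')
for c,n in((c,'top'),(c2,'wr')):
    W=pts(c).reshape(-1,3);W=W[np.isfinite(W[:,0])]; x,y,z=W.T
    for nm,m in(('lid',(x>560)&(x<760)&(y>-60)&(y<150)&(z>130)&(z<230)),('cap',(abs(x-605)<40)&(abs(y+223)<40)&(z>102)&(z<112)),('body',(abs(x-605)<40)&(abs(y+223)<40)&(z>60)&(z<100))):
        if m.sum()>3: print(n,nm,m.sum(),W[m].mean(0).round(1),W[m].min(0).round(),W[m].max(0).round())
E
```

```text
time: 11.9
tcp_pos: [691.5, 47.3, 193.3]
orientation: [-0.001, 0.703, 0.711, -0.002]
wrist_force: [0.9, 1.6, 0.4]
width: 38.1
grip_force: 0.0
time: 12.3
tcp_pos: [647.6, -96.6, 195.3]
orientation: [0.001, 0.706, 0.708, -0.0]
wrist_force: [0.5, 0.8, -0.3]
width: 85.0
grip_force: 0.0
time: 12.8
tcp_pos: [606.3, -227.6, 194.5]
orientation: [0.0, 0.419, 0.908, -0.0]
wrist_force: [0.6, 0.5, 0.6]
width: 85.2
grip_force: 0.0
time: 13.3
tcp_pos: [607.0, -225.7, 194.3]
orientation: [0.0, 0.085, 0.996, -0.0]
wrist_force: [-0.2, 0.2, -0.6]
width: 85.5
grip_force: 0.0
time: 13.6
tcp_pos: [607.1, -225.8, 194.3]
orientation: [0.0, -0.006, 1.0, -0.0]
wrist_force: [-0.7, 1.2, 0.6]
width: 85.5
grip_force: 0.0
{'time': 13.6, 'q': [-0.042, 0.401, 0.397, 1.689, -0.172, 1.086, 1.99], 'tcp_pos': [607.063, -225.756, 194.321], 'orientation': [0.0, -0.006, 1.0, -0.0], 'wrist_force': [-0.658, 1.207, 0.599], 'width': 85.453, 'grip_force': 0.0}
top lid 1767 [666.7  45.5 148.6] [630. -58. 130.] [701. 150. 197.]
wr lid 8473 [669.5 -19.5 148.4] [633. -60. 137.] [705.  39. 191.]
wr cap 929 [ 603.4 -224.6  107.8] [ 590. -238.  102.] [ 618. -211.  110.]
wr body 1840 [ 596.9 -224.7   85.8] [ 579. -250.   60.] [ 629. -199.  100.]
```

View pics/w5.png

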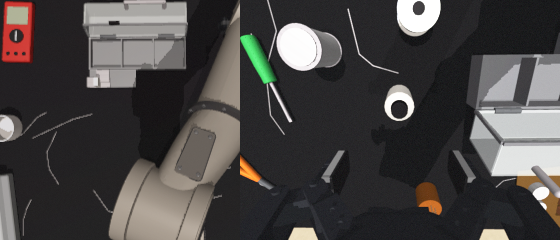

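```bash
python3 - <<'E'
from h import *
c=cam('wrist'); W=pts(c); print(W[400,380].round(),W[385,380].round(),W[420,380].round())
W=np.load('scene.npy').reshape(-1,3); 
W=W[np.isfinite(W[:,0])];x,y,z=W.T; m=(abs(y+225)<120)&(x>645)&(z>12)&(x<900); print(m.sum(), W[m].min(0),W[m].max(0))
E
python3 -m creep '[[-1,0.012,0.005,0.18,0],[-1,0.012,0.005,0.36,0],[-1,0.012,0.005,0.5,0],[-1,0.012,0.005,0.5,0]]'
```

```text
[ 831. -151.   62.] [ 834. -146.   35.] [ 861. -149.   61.]
897 [ 832.57292804 -177.97948679   12.21902822] [ 888.40135178 -120.62001271  101.21918959]
time: 14.15
tcp_pos: [601.3, -223.3, 64.8]
orientation: [-0.004, -0.006, 1.0, 0.001]
wrist_force: [-0.4, 0.7, -0.4]
width: 85.6
grip_force: 0.0
```

```bash
python3 -m creep '[[-1,0,0,0.08,0],[-1,0,0,0.16,0],[-1,0,0,0.2,0],[-1,0,0,0.2,0]]'
python3 - <<'E'
from h import *
st(); c=cam('wrist'); save(c,'w6.png')
E
```

```text
time: 14.55
tcp_pos: [604.1, -224.4, 19.3]
orientation: [-0.0, -0.006, 1.0, 0.0]
wrist_force: [-0.2, 0.0, -0.2]
width: 85.5
grip_force: 0.0
{'time': 14.55, 'q': [0.013, 0.594, 0.328, 1.821, -0.262, 0.769, 2.062], 'tcp_pos': [604.135, -224.35, 19.348], 'orientation': [-0.0, -0.006, 1.0, 0.0], 'wrist_force': [-0.236, 0.022, -0.235], 'width': 85.498, 'grip_force': 0.0}
```

View pics/w6.png

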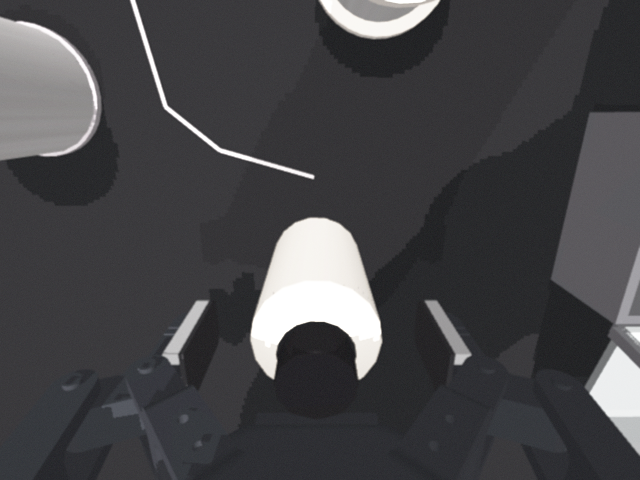

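```bash
python3 -m creep '[[-1,0,0,0.025,0],[-1,0,0,0.044,0],[-1,0,0,0.044,0]]' && python3 -m creep '[[1,0,0,0,0],[1,0,0,0,0],[1,0,0,0,0],[1,0,0,0,0],[1,0,0,0,0]]'
```

```text
time: 14.9
tcp_pos: [604.0, -224.2, 7.9]
orientation: [-0.0, -0.006, 1.0, 0.0]
wrist_force: [-0.9, 0.2, -0.1]
width: 85.3
grip_force: 0.0
time: 15.4
tcp_pos: [604.4, -224.6, 8.7]
orientation: [0.0, -0.006, 1.0, -0.0]
wrist_force: [-1.2, 0.7, 5.4]
width: 50.4
grip_force: 62.4
```

```bash
python3 -m creep '[[1,0,0,-0.08,0],[1,0,0,-0.18,0],[1,0,0,-0.28,0],[1,0,0,-0.38,0],[1,0,0,-0.4,0]]' && python3 -m creep '[[1,0.02,0.12,0,0],[1,0.04,0.24,0,0],[1,0.06,0.36,0,0],[1,0.07,0.48,0,0],[1,0.082,0.6,0,0]]' && python3 -m creep '[[1,0.02,0.12,0,0],[1,0.04,0.24,0,0],[1,0.06,0.4,0,0],[1,0.082,0.54,0,0],[1,0.082,0.6,0,0]]' && python3 -m creep '[[1,0,0,0,0],[1,0,0,0,0]]'
python3 - <<'E'
from h import *
st(); c=cam('wrist'); save(c,'w7.png')
E
```

```text
time: 15.9
tcp_pos: [605.4, -224.9, 111.0]
orientation: [0.002, -0.006, 1.0, -0.0]
wrist_force: [0.1, -0.1, -1.7]
width: 50.4
grip_force: 62.8
time: 16.4
tcp_pos: [581.0, -73.4, 107.4]
orientation: [-0.0, -0.006, 1.0, 0.0]
wrist_force: [0.3, 0.4, -2.2]
width: 50.3
grip_force: 62.9
time: 16.9
tcp_pos: [558.1, 78.8, 107.3]
orientation: [-0.001, -0.008, 1.0, 0.0]
wrist_force: [0.2, -0.7, -1.7]
width: 50.5
grip_force: 62.9
time: 17.1
tcp_pos: [559.3, 74.4, 107.7]
orientation: [-0.0, -0.006, 1.0, -0.0]
wrist_force: [-1.3, -1.1, -1.3]
width: 50.6
grip_force: 62.9
{'time': 17.1, 'q': [-0.505, 0.355, 0.317, 1.954, -0.144, 0.854, 1.472], 'tcp_pos': [559.324, 74.417, 107.707], 'orientation': [-0.0, -0.006, 1.0, -0.0], 'wrist_force': [-1.264, -1.068, -1.262], 'width': 50.604, 'grip_force': 62.926}
```

View pics/w7.png

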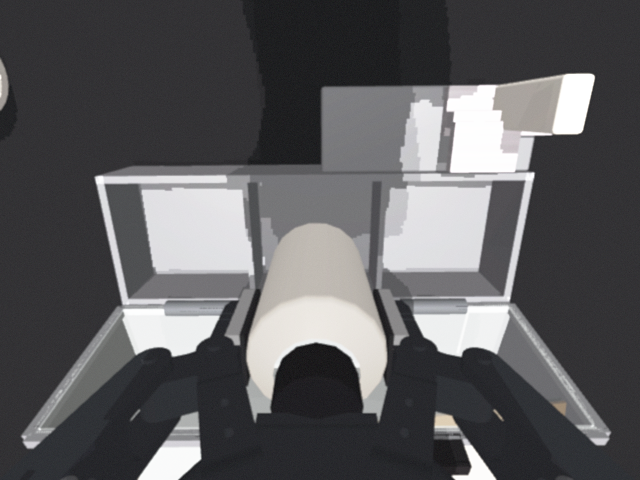

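```bash
python3 -m creep '[[1,0,0,0.1,0],[1,0,0,0.2,0],[1,0,0,0.28,0],[1,0,0,0.34,0],[1,0,0,0.34,0]]' && python3 -m creep '[[1,0,0,0.01,0],[1,0,0,0.02,0],[1,0,0,0.028,0],[1,0,0,0.028,0]]'
```

```text
time: 17.65
tcp_pos: [558.4, 73.7, 21.4]
orientation: [-0.001, -0.005, 1.0, -0.001]
wrist_force: [-0.4, -1.0, -1.7]
width: 50.2
grip_force: 62.9
time: 18.05
tcp_pos: [559.6, 75.2, 16.4]
orientation: [0.0, -0.006, 1.0, 0.0]
wrist_force: [-0.3, 0.7, -1.9]
width: 50.8
grip_force: 62.9
```

```bash
python3 -m creep '[[1,0,0,0.006,0],[1,0,0,0.01,0],[1,0,0,0.01,0]]' && python3 -m creep '[[1,0,0,0.003,0],[1,0,0,0.003,0]]'
```

```text
time: 18.35
tcp_pos: [559.5, 75.1, 13.7]
orientation: [0.0, -0.006, 1.0, 0.0]
wrist_force: [0.8, 0.1, -0.8]
width: 50.5
grip_force: 62.9
time: 18.55
tcp_pos: [559.7, 75.1, 13.6]
orientation: [0.0, -0.006, 1.0, 0.0]
wrist_force: [-4.7, -0.0, 13.7]
width: 50.5
grip_force: 64.5
```

```bash
python3 -m creep '[[-0.6,0,0,0,0],[-0.6,0,0,0,0],[-0.6,0,0,0,0],[-0.6,0,0,-0.1,0],[-0.6,0,0,-0.2,0]]' && python3 -m creep '[[-0.6,0,0,-0.2,0],[-0.6,0,0,-0.3,0],[-0.6,0,0,-0.3,0]]' && python3 -m creep '[[-1,0.107,-0.891,0,0],[-1,0.107,-0.891,0,0],[-1,0.107,-0.891,0,0],[-1,0.107,-0.891,0,0],[-1,0.107,-0.891,0,0]]' && python3 -m creep '[[-1,0.107,-0.891,0,0.1],[-1,0.107,-0.891,0,0.1],[-1,0.107,-0.891,0,0.1],[-1,0.107,-0.891,0,0.1],[-1,0.107,-0.891,0,0.1]]' &&  python3 -m creep '[[-1,0,0,0,0],[-1,0,0,0,0]]'
python3 - <<'E'
from h import *
st(); c=cam('wrist'); s=cam('scene')
W=pts(c).reshape(-1,3);W=W[np.isfinite(W[:,0])]; x,y,z=W.T
m=(abs(x-511)<50)&(abs(y+371)<50)&(z>94)&(z<108); print(m.sum(),W[m].mean(0).round(1),W[m].min(0).round(),W[m].max(0).round())
save({'image':np.hstack([c['image'][::2,::2],s['image'][150:390,240:560]])},'w8.png')
W=pts(s).reshape(-1,3);W=W[np.isfinite(W[:,0])]; x,y,z=W.T
m=(abs(x-560)<40)&(abs(y-75)<40)&(z>102)&(z<120); print('bottle',m.sum(),W[m].mean(0).round(1))
E
```

```text
time: 19.05
tcp_pos: [558.8, 74.8, 62.8]
orientation: [-0.001, -0.006, 1.0, -0.0]
wrist_force: [0.1, 0.6, 0.3]
width: 68.8
grip_force: 0.0
time: 19.35
tcp_pos: [561.5, 75.5, 141.6]
orientation: [0.003, -0.006, 1.0, 0.001]
wrist_force: [0.3, 0.6, -0.0]
width: 68.2
grip_force: 0.0
time: 19.85
tcp_pos: [534.0, -152.5, 137.6]
orientation: [-0.0, -0.004, 1.0, -0.001]
wrist_force: [-0.4, -0.1, 0.6]
width: 85.3
grip_force: 0.0
time: 20.35
tcp_pos: [509.4, -375.6, 137.3]
orientation: [-0.0, 0.152, 0.988, -0.001]
wrist_force: [-0.4, -0.2, -0.2]
width: 85.2
grip_force: 0.0
time: 20.55
tcp_pos: [510.9, -371.1, 137.0]
orientation: [-0.001, 0.151, 0.989, 0.0]
wrist_force: [-0.4, 0.9, -0.3]
width: 85.1
grip_force: 0.0
{'time': 20.55, 'q': [0.132, 0.454, 0.525, 1.786, -0.268, 0.975, 2.033], 'tcp_pos': [510.877, -371.121, 136.994], 'orientation': [-0.001, 0.151, 0.989, 0.0], 'wrist_force': [-0.353, 0.925, -0.315], 'width': 85.078, 'grip_force': 0.0}
6912 [ 509.3 -372.6  100.6] [ 479. -406.   94.] [ 544. -341.  104.]
bottle 116 [563.   74.6 110.2]
```

View pics/w8.png

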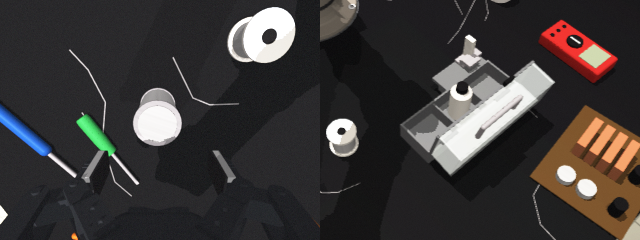

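```bash
python3 -m creep '[[-1,0,-0.006,0.15,0],[-1,0,-0.006,0.3,0],[-1,0,-0.006,0.42,0],[-1,0,-0.006,0.48,0],[-1,0,-0.006,0.48,0]]' && python3 -m creep '[[-1,0,0,0.02,0],[-1,0,0,0.036,0],[-1,0,0,0.036,0]]' && python3 -m creep '[[1,0,0,0,0],[1,0,0,0,0],[1,0,0,0,0],[1,0,0,0,0],[1,0,0,0,0]]'
```

```text
time: 21.15
tcp_pos: [510.5, -370.9, 16.3]
orientation: [-0.001, 0.15, 0.989, 0.001]
wrist_force: [-0.7, -0.1, 0.2]
width: 85.6
grip_force: 0.0
time: 21.45
tcp_pos: [511.4, -372.5, 9.4]
orientation: [0.0, 0.15, 0.989, -0.0]
wrist_force: [-0.7, -0.4, -0.7]
width: 85.6
grip_force: 0.0
time: 21.95
tcp_pos: [511.4, -372.7, 9.7]
orientation: [0.0, 0.15, 0.989, -0.0]
wrist_force: [-1.1, 1.5, 7.9]
width: 60.4
grip_force: 63.4
```

```bash
python3 -m creep '[[1,0,0,-0.08,0],[1,0,0,-0.2,0],[1,0,0,-0.3,-0.03],[1,0,0,-0.4,-0.07],[1,0,0,-0.4,-0.1]]' && python3 -m creep '[[1,0,0,0,0],[1,-0.02,0.14,0,0],[1,-0.05,0.32,0,0],[1,-0.08,0.52,0,0],[1,-0.106,0.696,0,0]]' && python3 -m creep '[[1,-0.02,0.17,0,0],[1,-0.05,0.34,0,0],[1,-0.08,0.5,0,0],[1,-0.106,0.62,0,0],[1,-0.106,0.696,0,0]]' && python3 -m creep '[[1,0,0,0,0],[1,0,0,0,0]]'
python3 - <<'E'
from h import *
st(); c=cam('wrist'); W=pts(c).reshape(-1,3);W=W[np.isfinite(W[:,0])]; x,y,z=W.T
m=(x>505)&(x<540)&(y>-100)&(y<60)&(z>40)&(z<54); 
h=np.histogram(y[m],np.arange(-90,61,5)); print(h[0].tolist())
save({'image':c['image'][::2,::2]},'w9.png')
E
```

```text
time: 22.45
tcp_pos: [512.4, -373.7, 112.6]
orientation: [0.002, -0.009, 1.0, -0.001]
wrist_force: [0.2, -0.3, -2.0]
width: 61.0
grip_force: 65.7
time: 22.95
tcp_pos: [534.9, -195.9, 108.2]
orientation: [-0.001, -0.004, 1.0, 0.0]
wrist_force: [1.7, 0.8, -2.5]
width: 60.9
grip_force: 65.9
time: 23.45
tcp_pos: [559.8, -20.8, 108.2]
orientation: [-0.0, -0.006, 1.0, 0.0]
wrist_force: [0.4, -0.6, -2.9]
width: 61.2
grip_force: 66.0
time: 23.65
tcp_pos: [559.3, -23.8, 108.4]
orientation: [-0.001, -0.005, 1.0, -0.0]
wrist_force: [-0.4, -0.4, -1.6]
width: 61.1
grip_force: 66.0
{'time': 23.65, 'q': [-0.372, 0.352, 0.367, 1.965, -0.165, 0.854, 1.665], 'tcp_pos': [559.265, -23.786, 108.388], 'orientation': [-0.001, -0.005, 1.0, -0.0], 'wrist_force': [-0.371, -0.446, -1.604], 'width': 61.065, 'grip_force': 66.013}
[0, 0, 133, 212, 72, 70, 64, 67, 65, 64, 67, 75, 67, 69, 72, 75, 71, 70, 76, 71, 64, 68, 240, 81, 63, 67, 75, 67, 73, 90]
```

View pics/w9.png

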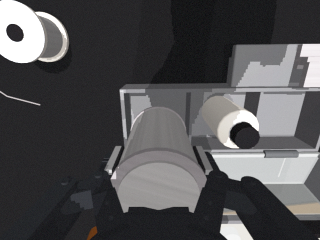

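```bash
python3 -m creep '[[1,0,0,0.1,0],[1,0,0,0.2,0],[1,0,0,0.28,0],[1,0,0,0.34,0],[1,0,0,0.34,0]]' && python3 -m creep '[[1,0,0,0.01,0],[1,0,0,0.02,0],[1,0,0,0.028,0],[1,0,0,0.028,0]]'  && python3 -m creep '[[1,0,0,0.005,0],[1,0,0,0.008,0],[1,0,0,0.008,0]]'
```

```text
time: 24.2
tcp_pos: [558.4, -24.8, 22.1]
orientation: [-0.002, -0.005, 1.0, -0.0]
wrist_force: [-0.6, -0.2, -1.3]
width: 60.5
grip_force: 65.9
time: 24.6
tcp_pos: [559.8, -23.8, 17.1]
orientation: [0.0, -0.006, 1.0, 0.0]
wrist_force: [0.3, -0.6, -2.6]
width: 60.6
grip_force: 65.9
time: 24.9
tcp_pos: [559.7, -23.8, 14.8]
orientation: [-0.0, -0.006, 1.0, -0.0]
wrist_force: [0.3, -0.2, -0.4]
width: 60.7
grip_force: 65.9
```

```bash
python3 -m creep '[[1,0,0,0.003,0],[1,0,0,0.003,0]]'
```

```text
time: 25.1
tcp_pos: [559.8, -23.9, 14.7]
orientation: [0.0, -0.006, 1.0, 0.0]
wrist_force: [-4.7, -0.2, 10.5]
width: 61.3
grip_force: 67.3
```

Contact with the floor; release, rise, retreat toward the robot and check.

```bash
python3 -m creep '[[-0.85,0,0,0,0],[-0.85,0,0,0,0],[-0.85,0,0,0,0],[-0.85,0,0,0,0],[-0.85,0,0,-0.1,0]]' && python3 -m creep '[[-0.85,0,0,-0.15,0],[-0.85,0,0,-0.3,0],[-0.85,0,0,-0.45,0],[-0.85,0,0,-0.45,0]]' && python3 -m creep '[[-0.85,0,-0.8,0,0],[-0.85,0,-0.8,0,0],[-0.85,0,-0.8,0,0],[-0.85,0,-0.8,0,0],[-0.85,0,-0.8,0,0]]' && python3 -m creep '[[-0.85,0,0,0,0],[-0.85,0,0,0,0]]'
python3 - <<'E'
from h import *
for n in('scene','top'):
    c=cam(n); W=pts(c).reshape(-1,3);W=W[np.isfinite(W[:,0])]; x,y,z=W.T
    for nm,m in(('tab',(x>440)&(x<500)&(y>155)&(y<230)&(z>95)&(z<124)),('bottle',(abs(x-560)<25)&(abs(y-75)<30)&(z>102)&(z<120)),('tin',(abs(x-560)<45)&(abs(y+24)<40)&(z>98)&(z<115)),('lid',(x>600)&(x<760)&(y>-60)&(y<150)&(z>130)&(z<230)),('reel',(abs(x-450)<60)&(abs(y+194)<60)&(z>52)&(z<68))):
        if m.sum(): print(n,nm,m.sum(),W[m].mean(0).round(1),W[m].min(0).round(),W[m].max(0).round())
    if n=='scene': save({'image':cv2.resize(c['image'][130:400,130:560],None,fx=1.5,fy=1.5)},'s9.png')
E
```

```text
time: 25.6
tcp_pos: [557.8, -23.8, 37.1]
orientation: [-0.002, -0.006, 1.0, -0.0]
wrist_force: [0.5, 0.8, -0.3]
width: 78.8
grip_force: 0.0
time: 26.0
tcp_pos: [562.2, -24.0, 156.3]
orientation: [0.003, -0.006, 1.0, 0.001]
wrist_force: [0.1, 0.1, -0.5]
width: 79.0
grip_force: 0.0
time: 26.5
tcp_pos: [560.4, -231.6, 151.5]
orientation: [-0.0, -0.002, 1.0, -0.002]
wrist_force: [-0.1, 0.4, -0.9]
width: 79.0
grip_force: 0.0
time: 26.7
tcp_pos: [562.2, -222.7, 151.2]
orientation: [-0.0, -0.007, 1.0, 0.0]
wrist_force: [0.5, 0.0, 0.3]
width: 79.1
grip_force: 0.0
scene tab 105 [474.1 189.6 109.4] [458. 184.  95.] [486. 199. 119.]
scene bottle 116 [563.1  74.5 110.1] [549.  62. 102.] [576.  90. 115.]
scene tin 570 [563.  -24.4 104. ] [529. -56.  98.] [594.  10. 110.]
scene lid 2965 [671.1  37.9 148.4] [633. -60. 130.] [705. 150. 193.]
scene reel 150 [ 473.3 -189.4   58. ] [ 447. -218.   52.] [ 486. -163.   63.]
top tab 55 [468.5 191.8 113.3] [456. 186.  96.] [482. 200. 120.]
top bottle 70 [558.1  76.2 111.4] [545.  65. 103.] [574.  89. 120.]
top tin 357 [558.9 -22.4 104.4] [527. -54.  98.] [591.   9. 114.]
top lid 1769 [666.8  45.1 148.4] [630. -58. 130.] [701. 150. 198.]
```

View pics/s9.png

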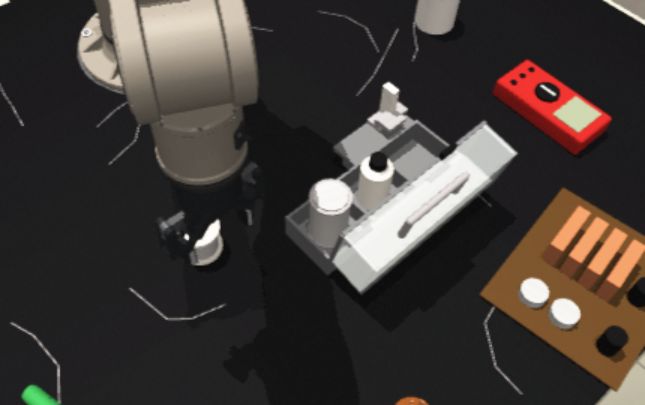

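The picture shows the tin upright in cell 0 at about (330, 210) and the bottle upright in cell 1 at (376, 180). The cover is open at (430, 210), the catch is across at (390, 95), and the gripper is clear.

```bash
python3 -c "
from bench import r
print(r.sign_off())"
```

```text
the job is handed in; nothing more can be done
None
```

The job is handed in at about 27 s: the catch is slid to its stop, the cover stands open, the bottle is upright in the middle cell and the tin upright in the -y cell, with nothing else on the table touched.

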